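Load two stage plates into a storage dock and lock the retaining bar

TASK

Put the two black microscope stage plates away in the storage dock: slide the retaining bar fully open (away from the plates), then push the round plate along its white deck into the round nest and the rectangular plate into the rectangular nest, pressing back the nest's spring jaw, until both lie flat and fully down. Then slide the retaining bar fully back over them to its closed end. Slide the plates over the decks rather than lifting them, and leave the timer, the slide case and the tape roll where they are.

Things in the scene. Friction and masses are not known exactly. Their poses are not given: they have to be found in the camera images.
- dock: Fixed dock: aluminium base 285 x 264 x 8 mm with two white lanes side by side, in either order, centre lines at y = +-62.5 mm. Origin on the worktop under the middle of the line of nests; +x = loading direction, in which plates are pushed from deck to nest (about world +y); z up. Decks: flat, 30 mm above the worktop, from x = -190 mm to the nests. Bar rails 34 mm high at y = +-128.5 mm.
- round_seat (a point): Centre of the floor of the round nest: a round pocket 92 mm across and 7 mm deep in its white lane (122 mm wide). Axes as the dock's. The floor is 23 mm above the worktop. The seated plate's origin lies here.
- rect_seat (a point): On the floor of the rectangular nest (23 mm above the worktop, 7 mm below the deck): where the seated rectangular plate's origin lies. Axes as the dock's. Near wall, over whose edge the plate drops, at x = -38 mm, side walls at y = +-48 mm. Guide ribs 4 mm high on the deck beside the nest, 48 mm off the centre line, flare to about 55 mm off at x = -62 mm. The spring jaw is at the far side.
- spring_jaw (a joint): Travel (m) of the steel jaw, 60 mm wide, 5.5 mm above deck, at the far side of the rectangular nest. 0 relaxed, face at x = +33 mm of rect_seat; pushed along +x to 0.012. Spring 0.6 N + 0.15 N/mm. A plate seated at the near wall holds it at 0.005 (or more, if friction stops it short: fine). To drop in, push it to about 0.009. Its front tips in first; its rear may hang and need a press from above.
- retaining_bar (a joint): Position (m) of the retaining bar along the dock's +x: 0 = closed, across the middle of both nests; 0.066 = fully open, beyond the nests. Bar 22 mm wide (x), 262 mm long over both lanes, underside 8 mm above the decks: it passes over seated plates (5 mm proud of the deck), not over plates on the deck. About 1.5 N of friction; stays where left.
- bar_fin (a point): Middle of the top edge of the black fin on the middle of the retaining bar, by which it is pushed or pinched; 78 mm above the worktop, moves with the bar. Fin 8 mm thick along the dock's x, 44 mm wide along y, its lowest 4 mm widened to a foot 18 mm thick; the bar's top is 46 mm above the worktop.
- round_plate: Loose black round stage plate, 86 mm diameter, 12 mm thick, 0.32 kg, lying on the deck in the lane of the round nest. Origin at the centre of its underside, z up.
- rect_plate: Loose black rectangular stage plate, 76 mm along its x, 90 mm along its y, 12 mm thick, 0.32 kg, lying on the deck in the lane of the rectangular nest, slightly turned. It goes in with its x axis along the dock's x (the 76 mm along the loading direction). Origin at the centre of its underside, z up.
- microscope: Obstacle: fixed stereo microscope in the middle of the worktop ahead of the robot, origin under its middle; it fills x 0.22 to 0.60 and y -0.14 to 0.13 (world, m) and is 0.41 m tall, with a lamp 0.19 m tall behind it. The dock stands to its left (+y): carry the hand over or round the microscope.
- bench_timer: Bystander: white wedge-shaped bench timer 48 x 62 x 55 mm beyond the dock. Origin at the centre of its underside.
- slide_case: Bystander: blue slide box 92 x 110 x 30 mm beyond the dock. Origin at the centre of its underside.
- tape_roll: Bystander: roll of tape lying flat, 62 mm across, 19 mm high, between robot and dock. Origin at the centre of its underside.
Mind the look-alikes: they are no part of the job. Leave any purple look-alike of the round_plate alone. Leave any pink look-alike of the rect_plate alone.

How it is judged:
By the outcome, as a careful person would: the job done as asked, in the order asked, and still so for the second after the job is handed in, with the robot touching nothing.
It also fails if it takes over 72 s, if anything falls off the work surface, if the arm or the gripper's body presses on something with over 40 N, if the wrist force passes 120 N, or if a joint passes its speed limit or range.

ROBOT

A 7-joint arm with a two-finger parallel gripper is mounted at the origin on a cart in front of the work surface, level with it; the furniture and walls round the work are solid. World frame = base frame: x ahead of the robot, y to its left, z up, the work surface at z = 0. Lengths are in mm, angles in rad, forces in N, time in s.
With the tool pointing down it reaches from about 350 to 900 mm from the base axis. Payload 7.2 kg.
Tool frame: the origin (TCP) lies at the very end of the fingers, on their centre line; the grasp point (between the pads) lies 19 mm behind it; z points along the fingers, y is the line along which they close (so a half turn about z gives the same grasp; the last joint's range is limited). The gripper opens to 88 mm and grips with 3 to 60 N. Pads are 20 mm wide; open, the fingers measure 115 mm over their backs; the gripper's body (75 mm by 178 mm) begins 61 mm behind the grasp point.
Start: joints at [-1.267, 0.411, -0.013, 1.596, 0.006, 1.134, -0.082], TCP at [227.068, 582.297, 222.653] pointing down, gripper open.
Joint ranges: [-2.95, 2.95], [-0.29, 1.99], [-1.47, 1.44], [0.14, 2.54], [-1.03, 4.17], [0.13, 1.85], [-2.86, 2.86]. Speed limits (rad/s): [2.39, 2.39, 3.01, 3.01, 3.14, 3.14, 3.14].

INTERFACE

Orientations are given as [roll, pitch, yaw] about the fixed x, y, z axes, in that order (R = Rz(yaw) Ry(pitch) Rx(roll)).
In Python, from bench import ctrl gives the robot as it stands.
- The arm moves only by the shell command python3 -m jog 'ROWS' [OPENING]. ROWS is a JSON list of rows, 1 to 5 of them, each an object with the fields tx, ty, tz (the shift in mm), rx, ry, rz (a rotation vector in rad); a field left out counts as zero; each row is the pose to reach, as a shift and turn from the pose commanded when the command began, along the tool's axes at that moment; what a row does not reach only later rows make up. A row lasts 1/10 s, in which the tool goes at most 50 mm and 0.15 rad, less where a joint would pass 70% of its speed; a pose out of reach is approached as far as the arm can. OPENING is the opening from 0.0 (shut) to 1.0 (fully open), set as the command begins (- or left out keeps the last). The fingers move at their own pace and stop on an object; the grip force is fixed at half the most. Time passes only in rows, so rows that do not move let the fingers close. It prints the time, the measured TCP pose, the force, the opening and the grip force at its end. Input that does not fit is refused with a message, and nothing moves.
- ctrl.get_state(): the state, without advancing time (a new reading comes with each control period).
- ctrl.grab_frame(name): name is "side" or "top"; returns the picture (400x640x3 uint8, blue, green, red); there is no depth.
- ctrl.camera_info(name): a dict with "camera_matrix" (3x3 intrinsics, pixels), "world_from_camera" (4x4, takes a point from camera to world coordinates). Camera axes: x right, y up, looking along -z (the intrinsics and any distortion apply to the point x, -y, -z); pixel columns grow to the right and rows downward; lengths in mm; the calibration is good to about 2 mm. A picture is of the moment at which its call begins. camera_info takes no time and is no camera call.
- ctrl.finish_job(): hands the job in; it is judged then, once.
The state is a dict: "time": time; "joints": joint angles; "joint_vel": joint speeds; "tau": joint torques, N m; "position": TCP position; "ee_rot": TCP orientation; "ft_force": force on the tool from outside, world axes, zero at the start; "wrist_torque": the same for the moment, N m; "width": opening from 0.0 (shut) to 1.0 (fully open); "gripper_force": force on a finger pad.
Only numpy, scipy, OpenCV 4.12 (cv2) and the standard library are available. Lean on these libraries where they do the work, as an engineer would, in place of code of your own. Each camera call takes 0.05 s, during which the arm holds its last target. There are 200 camera calls.

## Working session

There is one attempt and no reset: what is moved stays moved. The work goes in short steps, Python scripts to look and compute and a shell command to move; the robot and the scene stay as the last step left them, time stands still between calls to the robot, and variables do not carry over. Pictures are saved under pics/ and viewed, at most 13 in all, crops included, and the job is handed in when it is done.

```bash
mkdir -p pics; ls
python3 - <<'E'
from bench import ctrl
import cv2,numpy as np
np.set_printoptions(precision=3,suppress=True)
for n in("top","side"):
    cv2.imwrite(f"pics/{n}0.png",ctrl.grab_frame(n)); i=ctrl.camera_info(n)
    print(n,{k:np.array(v) if not isinstance(v,str) else v for k,v in i.items()})
s=ctrl.get_state(); print(s)
E
```

```text
pics
top {'camera_matrix': array([[416.878,   0.   , 321.702],
       [  0.   , 416.878, 200.457],
       [  0.   ,   0.   ,   1.   ]]), 'world_from_camera': array([[  0.014,   0.987,  -0.16 , 364.706],
       [ -1.   ,   0.017,   0.018, 292.809],
       [  0.02 ,   0.159,   0.987, 954.575],
       [  0.   ,   0.   ,   0.   ,   1.   ]])}
side {'camera_matrix': array([[467.334,   0.   , 311.7  ],
       [  0.   , 467.334, 198.41 ],
       [  0.   ,   0.   ,   1.   ]]), 'world_from_camera': array([[ -0.734,  -0.547,   0.402, 898.829],
       [  0.679,  -0.598,   0.426, 692.298],
       [  0.007,   0.585,   0.811, 880.583],
       [  0.   ,   0.   ,   0.   ,   1.   ]])}
{'time': 0.1, 'joints': array([-1.267,  0.412, -0.013,  1.597,  0.006,  1.134, -0.082]), 'joint_vel': array([-0.001, -0.   , -0.001,  0.   , -0.001, -0.001,  0.   ]), 'tau': array([  0.002, -58.91 ,   0.643, -29.171,  -0.054,   0.015,   0.   ]), 'position': array([226.909, 581.896, 221.919]), 'ee_rot': array([-3.14,  0.  ,  2.77]), 'ft_force': array([-0.071,  0.802, -0.487]), 'wrist_torque': array([-0.01 , -0.043, -0.003]), 'gripper_force': 0.0, 'width': 0.9988528361325167}
```

View pics/top0.png

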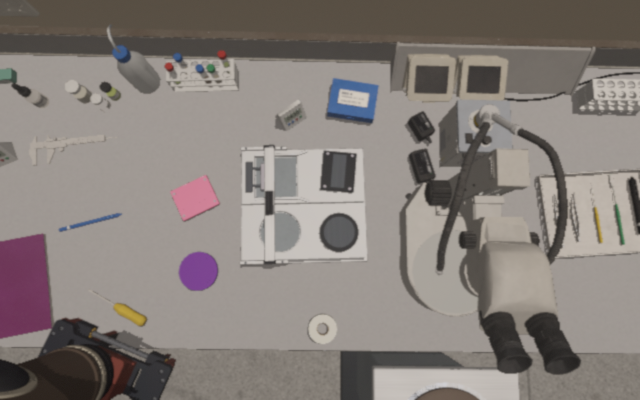

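View pics/side0.png

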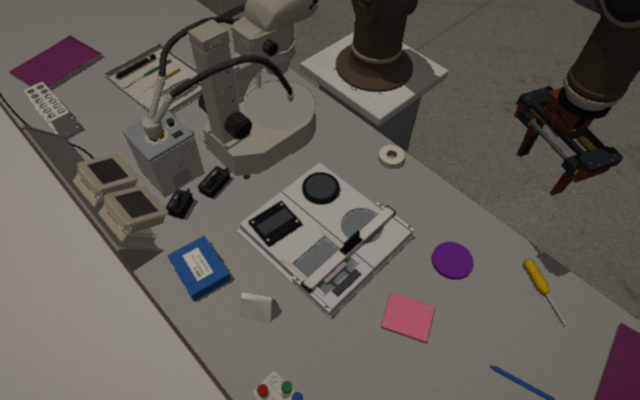

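Top view: the dock spans cols 242–366, rows 148–264, and its loading direction points image-left. The rect plate is at (339,172), the round plate at (339,232) and the bar at col ~268, already partly open. The side view shows the same with the fin at about (350,243). Next I'll crop and enlarge.

```bash
cat > h.py <<'E'
from bench import ctrl
import cv2,numpy as np
np.set_printoptions(precision=2,suppress=True)
I={n:ctrl.camera_info(n) for n in("top","side")}
def ray(n,uv):
    K=np.array(I[n]["camera_matrix"]);T=np.array(I[n]["world_from_camera"])
    p=np.linalg.inv(K)@[uv[0],uv[1],1]; d=T[:3,:3]@[p[0],-p[1],-p[2]]
    return T[:3,3],d/np.linalg.norm(d)
def plane(n,uv,z):
    o,d=ray(n,uv); return o+d*(z-o[2])/d[2]
def tri(a,b):
    o,d=ray("top",a);p,e=ray("side",b)
    s=np.linalg.lstsq(np.c_[d,-e],p-o,rcond=None)[0]
    x,y=o+d*s[0],p+e*s[1]; return (x+y)/2,np.linalg.norm(x-y)
def proj(n,P):
    K=np.array(I[n]["camera_matrix"]);T=np.array(I[n]["world_from_camera"])
    c=T[:3,:3].T@(np.array(P,float)-T[:3,3]); q=K@[c[0],-c[1],-c[2]]; return q[:2]/q[2]
E
python3 - <<'E'
import cv2
t=cv2.imread("pics/top0.png")[140:272,234:374];cv2.imwrite("pics/topc.png",cv2.resize(t,None,fx=4,fy=4,interpolation=cv2.INTER_CUBIC))
s=cv2.imread("pics/side0.png")[155:315,230:420];cv2.imwrite("pics/sidec.png",cv2.resize(s,None,fx=3.5,fy=3.5,interpolation=cv2.INTER_CUBIC))
E
```

```text
(no output)
```

View pics/topc.png

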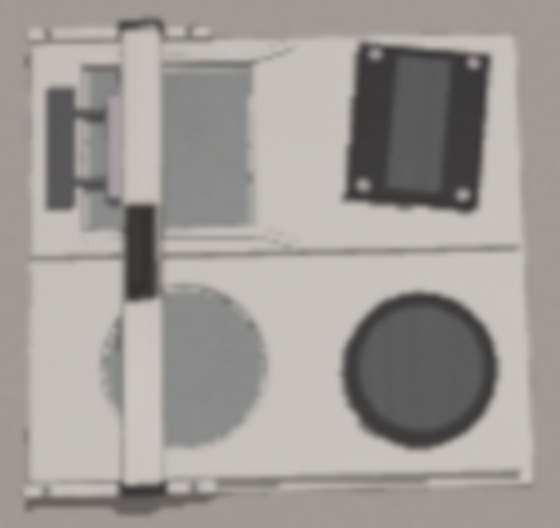

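View pics/sidec.png

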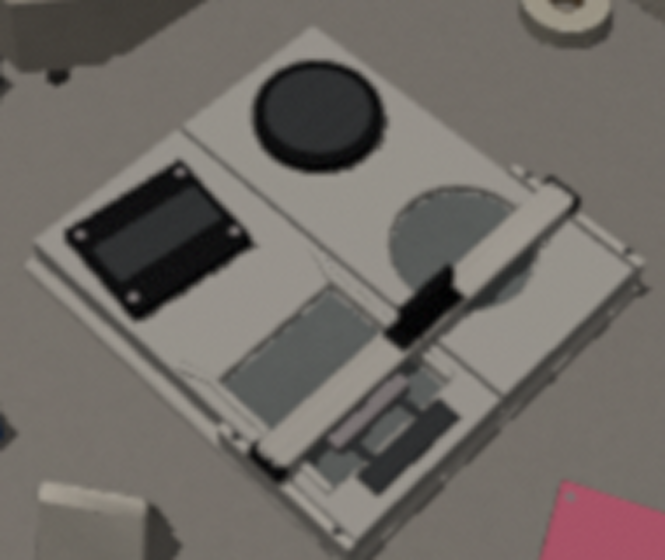

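The enlarged crops (px = crop/scale + offset) show the bar about 30 mm open and both nests empty and unobstructed. Lane groove runs (31,258)→(519,247) in the 4x top crop. Rect plate screws are at (375,54), (474,63), (462,194), (363,185), and the round plate centre is near (420,369). Now I'll measure.

Run:
```python
from h import *
T=lambda u,v:(u/4+234-.375,v/4+140-.375)
S=lambda u,v:(u/3.5+230-.36,v/3.5+155-.36)
t=cv2.imread("pics/top0.png");s=cv2.imread("pics/side0.png")
g0,g1=plane("top",T(31,258),30),plane("top",T(519,247),30)
print("groove top",g0,g1, "side",plane("side",S(500,393),30),plane("side",S(183,129),30))
print("groove tri",tri(T(31,258),S(500,393)),tri(T(519,247),S(183,129)))
# screws
ts=[(375,54),(474,63),(462,194),(363,185)];ss=[(80,234),(180,171),(235,231),(133,297)]
# top image: up=+x,left=+y. 
W=[plane("top",T(*a),42) for a in ts];V=[plane("side",S(*a),42) for a in ss]
print("screws top\n",np.array(W),"\nside\n",np.array(V))
for n,im,roi in(("top",t,(315,205,50,55)),("side",s,(298,168,48,42)),("top",t,(315,146,45,48)),("side",s,(245,198,60,50))):
    x,y,w,h=roi; g=cv2.cvtColor(im[y:y+h,x:x+w],cv2.COLOR_BGR2GRAY)
    m=(g<125 if n=="top" else g<95).astype(np.uint8)
    c=max(cv2.findContours(m,0,1)[0],key=cv2.contourArea)
    e=cv2.fitEllipse(c); r=cv2.minAreaRect(c)
    print(n,roi,"ell",np.array(e[0])+[x,y],e[1],"@z36,42",plane(n,np.array(e[0])+[x,y],36),plane(n,np.array(e[0])+[x,y],42)[:2])
    b=cv2.boxPoints(r)+[x,y]; print(np.array([plane(n,q,42)[:2] for q in b]).round(1).tolist())
# round nest
for n,im,pts in(("top",t,[(268,366),(245,310),(187,284),(245,425),(187,448),(262,395),(262,335),(110,330),(103,366)]),("side",s,[(390,240),(400,210),(455,187),(500,192),(398,270),(420,195),(525,285),(495,305)])):
    P=np.array([plane(n,(T if n=="top" else S)(*q),30)[:2] for q in pts])
    a=np.linalg.lstsq(np.c_[2*P,np.ones(len(P))],(P**2).sum(1),rcond=None)[0]
    print("nest",n,a[:2],"r",np.sqrt(a[2]+a[:2]@a[:2]))
print("rectnest near corners",plane("top",T(253,63),30),plane("top",T(253,229),30), "side",plane("side",S(330,287),30),plane("side",S(221,379),30))
print("nestfloor far",plane("top",T(82,65),30),plane("top",T(82,229),30))
print("fin top ends top",plane("top",T(139,206),78),plane("top",T(139,298),78),"side",plane("side",S(387,330),78),plane("side",S(452,268),78))
print("bar right edge", plane("top",T(161,30),46),plane("top",T(161,485),46))
print("jaw",plane("top",T(115,97),35),plane("top",T(115,198),35))
```

```text
groove top [502.97 455.79  30.  ] [513.8  182.52  30.  ] side [502.99 454.7   30.  ] [514.18 185.34  30.  ]
groove tri (array([503.11, 455.28,  30.84]), np.float64(0.8835045133767346)) (array([513.58, 183.01,  27.54]), np.float64(1.9594167520452583))
screws top
 [[620.93 265.22  42.  ]
 [616.76 209.19  42.  ]
 [541.27 215.74  42.  ]
 [545.42 271.05  42.  ]] 
side
 [[617.96 210.74  42.  ]
 [542.39 216.16  42.  ]
 [546.82 272.98  42.  ]
 [622.6  266.97  42.  ]]
top (315, 205, 50, 55) ell [338.44 232.07] (37.449974060058594, 38.14361572265625) @z36,42 [443.29 238.55  36.  ] [442.77 238.91]
[[484.3, 279.9], [485.6, 198.1], [402.1, 198.1], [401.0, 278.7]]
side (298, 168, 48, 42) ell [320.7  188.08] (32.06240463256836, 37.83173370361328) @z36,42 [445.83 240.88  36.  ] [449.05 244.08]
[[448.9, 181.2], [384.2, 240.4], [447.9, 304.5], [509.4, 248.2]]
top (315, 146, 45, 48) ell [337.9  171.42] (37.55487823486328, 45.65809631347656) @z36,42 [580.41 240.76  36.  ] [579.  241.1]
[[536.1, 281.0], [627.4, 274.9], [622.4, 199.9], [531.1, 207.2]]
side (245, 198, 60, 50) ell [274.88 223.33] (36.97630310058594, 49.60136795043945) @z36,42 [583.51 243.38  36.  ] [585.75 246.57]
[[626.0, 202.6], [525.9, 205.1], [544.0, 288.8], [639.5, 283.3]]
nest top [443.94 368.04] r 45.79293757120735
nest side [444.39 370.25] r 45.560908920338306
rectnest near corners [617.65 334.49  30.  ] [521.52 332.26  30.  ] side [526.27 336.08  30.  ] [616.26 338.33  30.  ]
nestfloor far [614.61 431.77  30.  ] [519.89 428.03  30.  ]
fin top ends top [524.78 391.21  78.  ] [475.38 389.53  78.  ] side [543.11 398.19  78.  ] [486.64 394.5   78.  ]
bar right edge [631.41 385.88  46.  ] [378.24 377.8   46.  ]
jaw [594.99 411.69  35.  ] [536.95 409.59  35.  ]
```

```bash
cat >> h.py <<'E'
O=np.array([506.5,371.4]);A=0.037
D=np.array([[-np.sin(A),np.cos(A)],[-np.cos(A),-np.sin(A)]])  # rows: dock x, dock y in world
def dock(p): return np.r_[D@(np.array(p[:2])-O),p[2:]]
def world(x,y,z): return np.r_[O+x*D[0]+y*D[1],z]
def rel(*goals):
    from scipy.spatial.transform import Rotation as R
    s=ctrl.get_state(); M=R.from_euler('xyz',s["ee_rot"]).as_matrix()
    print("t",s["time"],"dock",dock(s["position"]),"yaw",s["ee_rot"],"F",s["ft_force"],"w",s["width"])
    for g in goals: print(g,"->",M.T@(world(*g)-s["position"]))
E
python3 -m jog '[{"rz":0.15}, {"rz":0.3}, {"rz":0.45}, {"rz":0.6}, {"rz":0.75}]' 0.0
python3 -m jog '[{"rz":0.15}, {"rz":0.3}, {"rz":0.412}, {"rz":0.412}]'
python3 -c "
from h import *
rel((-25,0,150),(-25,0,62))"
```

```text
time: 0.6
position: [227.0, 582.0, 222.2]
ee_rot: [-3.141, 0.001, 2.014]
ft_force: [-1.0, 0.0, -0.2]
width: 0.583
gripper_force: 0.0
time: 1.0
position: [226.9, 582.1, 222.2]
ee_rot: [-3.142, 0.001, 1.606]
ft_force: [0.5, 0.9, -0.1]
width: 0.22
gripper_force: 0.0
t 1.0 dock [220.89 271.65 222.21] yaw [-3.14  0.    1.61] F [ 0.48  0.87 -0.08] w 0.21999200794946508
(-25, 0, 150) -> [-245.45  271.99   72.41]
(-25, 0, 62) -> [-245.37  272.    160.41]
```

```bash
python3 -m jog '[{"tx":-32, "ty":36}, {"tx":-64, "ty":72}, {"tx":-96, "ty":108, "tz":5}, {"tx":-128, "ty":144, "tz":20}, {"tx":-160, "ty":180, "tz":40}]'
python3 -m jog '[{"tx":-30, "ty":33, "tz":10}, {"tx":-60, "ty":66, "tz":20}, {"tx":-85, "ty":92, "tz":32}, {"tx":-85, "ty":92, "tz":70}, {"tx":-85, "ty":92, "tz":95}]'
python3 -c "
from h import *
rel((-25,0,62))
cv2.imwrite('pics/s1.png',ctrl.grab_frame('side')[120:320,200:460].repeat(3,0).repeat(3,1))"
```

```text
time: 1.5
position: [412.7, 429.5, 184.0]
ee_rot: [3.14, -0.001, 1.612]
ft_force: [0.6, 0.7, 0.3]
width: 0.004
gripper_force: 0.0
time: 2.0
position: [506.8, 347.1, 86.8]
ee_rot: [-3.141, 0.001, 1.609]
ft_force: [-0.2, -0.3, 0.6]
width: 0.007
gripper_force: 0.0
t 2.0 dock [-24.28   0.65  86.76] yaw [-3.14  0.    1.61] F [-0.19 -0.31  0.59] w 0.006793495131683317
(-25, 0, 62) -> [-0.69  0.66 24.76]
```

View pics/s1.png

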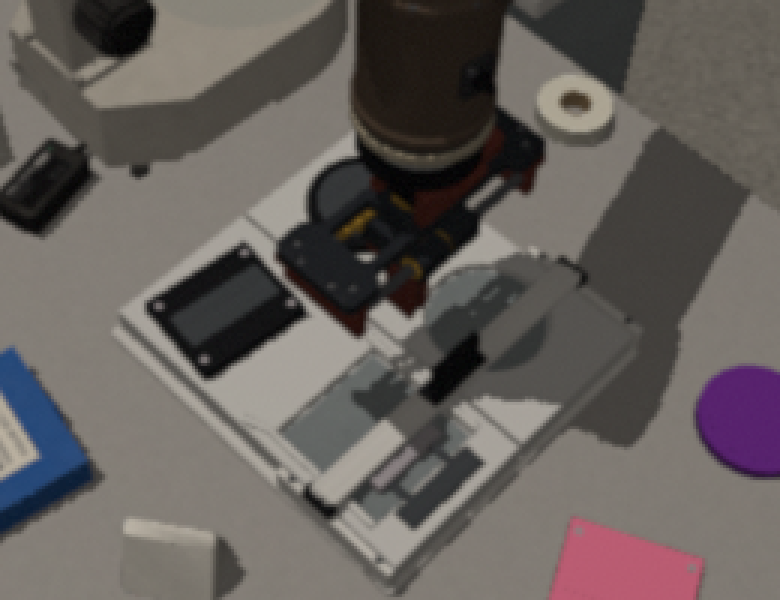

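The hand is in front of the fin (crop 455,365) with its fingers near crop (400,330), clear of both plates. Next: lower and push the bar open.

```bash
python3 -m jog '[{"tz":13}, {"tz":25}, {"tx":15, "tz":25}, {"tx":25, "tz":25}, {"tx":32, "tz":25}]'
python3 -m jog '[{"tx":8}, {"tx":16}, {"tx":24}, {"tx":32}, {"tx":38}]'
python3 -m jog '[{"tx":2}, {"tx":4}, {"tx":6}, {"tx":8}]'
python3 -c "
from h import *
rel()"
```

```text
time: 2.55
position: [504.8, 383.3, 64.5]
ee_rot: [3.141, -0.001, 1.61]
ft_force: [0.2, -1.1, 2.5]
width: 0.007
gripper_force: 0.9
time: 3.05
position: [503.6, 419.9, 63.7]
ee_rot: [3.141, -0.0, 1.608]
ft_force: [0.4, -1.7, 1.3]
width: 0.004
gripper_force: 0.9
time: 3.45
position: [503.3, 423.5, 63.5]
ee_rot: [-3.14, 0.005, 1.606]
ft_force: [-3.3, -13.5, 8.6]
width: 0.008
gripper_force: 6.7
t 3.45 dock [52.18  1.28 63.54] yaw [-3.14  0.    1.61] F [ -3.32 -13.47   8.64] w 0.00837994101897236
```

Bar reached its open stop at TCP x = 52.2; my measurements predicted 52, which confirms the dock frame. Now to get behind the round plate.

```bash
python3 -m jog '[{"tx":-18}, {"tx":-25, "tz":-30}, {"tx":-60, "ty":-10, "tz":-55}, {"tx":-100, "ty":-28, "tz":-55}, {"tx":-140, "ty":-46, "tz":-55}]' 0.68
python3 -m jog '[{"tx":-40, "ty":-12}, {"tx":-80, "ty":-20}, {"tx":-102, "ty":-20}, {"tx":-102, "ty":-20, "tz":20}, {"tx":-102, "ty":-20, "tz":45}]'
python3 -c "
from h import *
rel((-190,66,34))
s=ctrl.grab_frame('side');t=ctrl.grab_frame('top')
cv2.imwrite('pics/s2.png',np.hstack([cv2.resize(s[120:320,200:440],None,fx=1.6,fy=1.6),cv2.resize(t[130:290,230:420],None,fx=2,fy=2)]))"
```

```text
time: 3.95
position: [462.4, 284.0, 119.4]
ee_rot: [3.14, -0.002, 1.608]
ft_force: [0.5, -1.3, -0.2]
width: 0.419
gripper_force: 0.0
time: 4.45
position: [447.3, 182.0, 74.4]
ee_rot: [3.138, -0.003, 1.605]
ft_force: [0.6, 0.1, -1.4]
width: 0.677
gripper_force: 0.0
t 4.45 dock [-187.04   66.16   74.45] yaw [ 3.14 -0.    1.61] F [ 0.6   0.08 -1.37] w 0.6767132897110337
(-190, 66, 34) -> [-3.07  0.02 40.44]
```

View pics/s2.png

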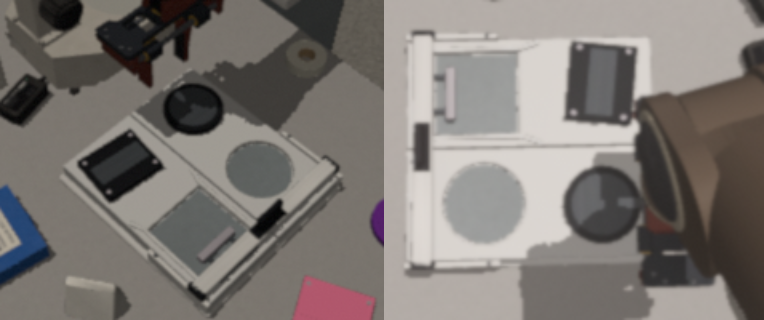

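The bar is at its open end and the hand sits behind the round plate (left panel 193,108). Lower, and push in the finger cradle.

```bash
python3 -m jog '[{"tx":-3, "tz":20}, {"tx":-3, "tz":40}, {"tx":5, "tz":40}, {"tx":15, "tz":40}, {"tx":25, "ty":0.5, "tz":40}]'
python3 -m jog '[{"tx":12, "ty":0.5}, {"tx":24, "ty":1}, {"tx":36, "ty":2}, {"tx":48, "ty":3}, {"tx":58, "ty":3}]'
python3 -m jog '[{"tx":10}, {"tx":20}, {"tx":30}, {"tx":36}, {"tx":42}]'
python3 -c "
from h import *
rel((-42,62.5,34))
s=ctrl.grab_frame('side');t=ctrl.grab_frame('top')
cv2.imwrite('pics/s3.png',np.hstack([cv2.resize(s[120:320,200:440],None,fx=1.6,fy=1.6),cv2.resize(t[130:290,230:420],None,fx=2,fy=2)]))"
```

```text
time: 5.05
position: [446.2, 208.9, 34.7]
ee_rot: [3.141, -0.001, 1.608]
ft_force: [0.1, -1.8, -0.5]
width: 0.681
gripper_force: 0.8
time: 5.55
position: [447.0, 266.5, 34.0]
ee_rot: [3.141, 0.0, 1.608]
ft_force: [-0.1, -5.2, 4.3]
width: 0.679
gripper_force: 3.2
time: 6.05
position: [445.3, 307.8, 34.0]
ee_rot: [3.141, 0.001, 1.608]
ft_force: [0.1, -6.5, 6.3]
width: 0.679
gripper_force: 3.6
t 6.05 dock [-61.27  63.47  33.95] yaw [3.14 0.   1.61] F [ 0.06 -6.46  6.26] w 0.6787856633564101
(-42, 62.5, 34) -> [19.27  0.96 -0.06]
```

View pics/s3.png

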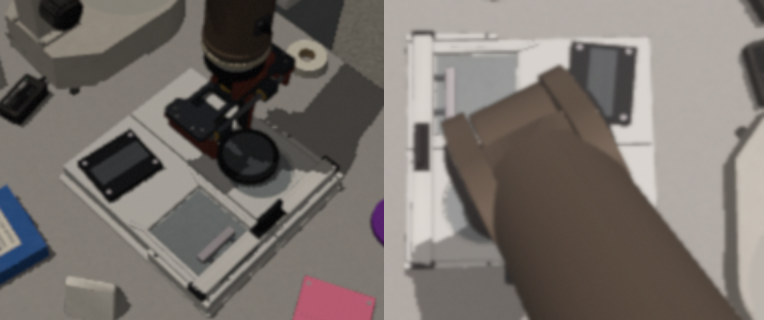

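The round plate is riding in the cradle, about 20 mm short of the nest (left panel 248,158). Finishing slowly.

```bash
python3 -m jog '[{"tx":4}, {"tx":8, "ty":1}, {"tx":11, "ty":1}, {"tx":13, "ty":1}, {"tx":15, "ty":1}]'
python3 -m jog '[{"tx":1}, {"tx":2}, {"tx":3}, {"tx":4}, {"tx":4}]'
python3 -c "
from h import *
rel()
s=ctrl.grab_frame('side')
cv2.imwrite('pics/s4.png',cv2.resize(s[150:270,280:420],None,fx=4,fy=4,interpolation=2))"
```

```text
time: 6.65
position: [445.7, 322.7, 33.9]
ee_rot: [3.141, 0.0, 1.607]
ft_force: [1.1, -2.6, -1.0]
width: 0.678
gripper_force: 1.6
time: 7.15
position: [445.2, 327.2, 33.6]
ee_rot: [-3.141, -0.0, 1.608]
ft_force: [-0.2, -0.5, -0.2]
width: 0.682
gripper_force: 0.5
t 7.15 dock [-41.94  62.91  33.56] yaw [-3.14 -0.    1.61] F [-0.24 -0.5  -0.25] w 0.6821322753950168
```

View pics/s4.png

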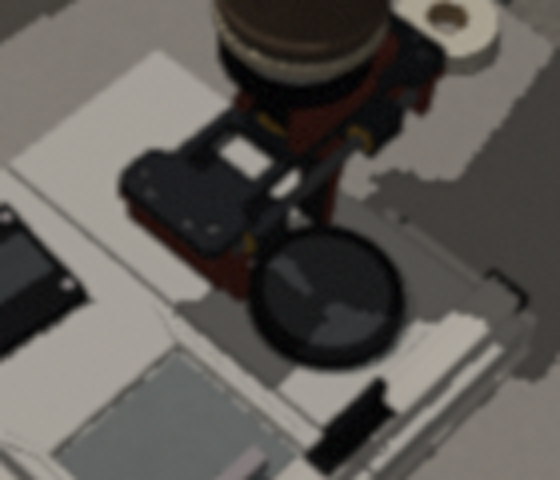

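Force fell to about zero, so the plate should have dropped. A light press from above will check height (seated top = 35 mm).

```bash
python3 -m jog '[{"tx":-2}, {"tx":-2, "tz":-20}, {"tx":20, "tz":-20}, {"tx":40, "tz":-20}, {"tx":40, "tz":-20}]' 0.25
python3 -m jog '[{"tz":4}, {"tz":8}, {"tz":11}, {"tz":13}, {"tz":14}]'
python3 -m jog '[{"tz":1}, {"tz":2}, {"tz":3}, {"tz":4}, {"tz":5}]'
python3 -c "
from h import *
rel()"
```

```text
time: 7.7
position: [443.0, 370.7, 53.6]
ee_rot: [3.141, -0.002, 1.612]
ft_force: [-0.8, 1.5, -0.6]
width: 0.272
gripper_force: 0.0
time: 8.2
position: [443.9, 366.2, 39.3]
ee_rot: [-3.141, 0.0, 1.607]
ft_force: [-0.2, 0.6, 0.4]
width: 0.245
gripper_force: 0.0
time: 8.7
position: [444.0, 366.9, 35.4]
ee_rot: [-3.142, -0.0, 1.608]
ft_force: [-5.2, -2.2, 17.7]
width: 0.252
gripper_force: 8.7
t 8.7 dock [-2.23 62.65 35.38] yaw [-3.14 -0.    1.61] F [-5.15 -2.21 17.69] w 0.2516656493926064
```

Contact at 35.4 mm, so the round plate is fully seated and flat. On to the rect plate: first square it with a two-finger push, then nudge it sideways, since it sits about 8 mm off its lane centre.

```bash
python3 -m jog '[{"tz":-30}, {"tx":-30, "ty":25, "tz":-55}, {"tx":-68, "ty":52, "tz":-55}, {"tx":-106, "ty":79, "tz":-55}, {"tx":-144, "ty":106, "tz":-55}]' 0.68
python3 -m jog '[{"tx":-30, "ty":20}, {"tx":-47, "ty":27}, {"tx":-47, "ty":27}, {"tx":-47, "ty":27, "tz":20}, {"tx":-47, "ty":27, "tz":35}]'
python3 -c "
from h import *
rel((-193,-70,34))
t=ctrl.grab_frame('side')
x,y,w,h=(245,198,60,50)
g=cv2.cvtColor(t[y:y+h,x:x+w],6);c=max(cv2.findContours((g<95).astype(np.uint8),0,1)[0],key=cv2.contourArea)
r=cv2.minAreaRect(c);print(cv2.contourArea(c));print(np.array([dock(plane('side',q,38)) for q in cv2.boxPoints(r)+[x,y]]))"
```

```text
time: 9.2
position: [556.1, 225.7, 90.1]
ee_rot: [3.141, -0.001, 1.609]
ft_force: [1.5, 0.8, 0.1]
width: 0.656
gripper_force: 0.0
time: 9.7
position: [583.1, 182.5, 53.9]
ee_rot: [-3.141, -0.001, 1.609]
ft_force: [-0.6, -0.9, -0.7]
width: 0.68
gripper_force: 0.0
t 9.7 dock [-191.63  -69.54   53.91] yaw [-3.14 -0.    1.61] F [-0.63 -0.91 -0.74] w 0.6795786387417747
(-193, -70, 34) -> [-1.39  0.47 19.91]
2013.0
[[-225.94  -75.25   38.  ]
 [-133.86   18.13   38.  ]
 [ -44.37  -69.29   38.  ]
 [-130.05 -156.01   38.  ]]
```

```bash
python3 -m jog '[{"tx":-2, "tz":10}, {"tx":-2, "tz":20}, {"tx":6, "tz":20}, {"tx":14, "tz":20}, {"tx":22, "tz":20}]'
python3 -m jog '[{"tx":5}, {"tx":10}, {"tx":13}, {"tx":13}]'
python3 -m jog '[{"tx":-12}, {"tx":-12, "tz":-25}, {"tx":-12, "tz":-60}, {"tx":20, "ty":40, "tz":-60}, {"tx":44, "ty":72, "tz":-60}]' 0.0
python3 -c "
from h import *
rel((-115,-145,36))
for n in ('side','top'): cv2.imwrite('pics/%s5.png'%n,ctrl.grab_frame(n))
s=cv2.imread('pics/side5.png');t=cv2.imread('pics/top5.png')
cv2.imwrite('pics/s5.png',np.hstack([cv2.resize(s[170:290,225:345],(400,400),interpolation=2),cv2.resize(t[140:240,260:360],(400,400),interpolation=2)]))"
```

```text
time: 10.25
position: [583.3, 203.7, 35.0]
ee_rot: [3.141, -0.0, 1.608]
ft_force: [0.1, -0.5, -0.6]
width: 0.686
gripper_force: 0.6
time: 10.65
position: [582.7, 216.4, 34.9]
ee_rot: [3.141, -0.0, 1.608]
ft_force: [0.1, 0.1, -0.1]
width: 0.68
gripper_force: 0.0
time: 11.15
position: [654.8, 262.7, 97.2]
ee_rot: [3.139, -0.002, 1.607]
ft_force: [0.4, 0.6, 0.8]
width: 0.265
gripper_force: 0.0
t 11.15 dock [-114.1  -144.16   97.17] yaw [ 3.14 -0.    1.61] F [0.44 0.57 0.83] w 0.26526225729427855
(-115, -145, 36) -> [-1.04  0.66 61.17]
```

View pics/s5.png

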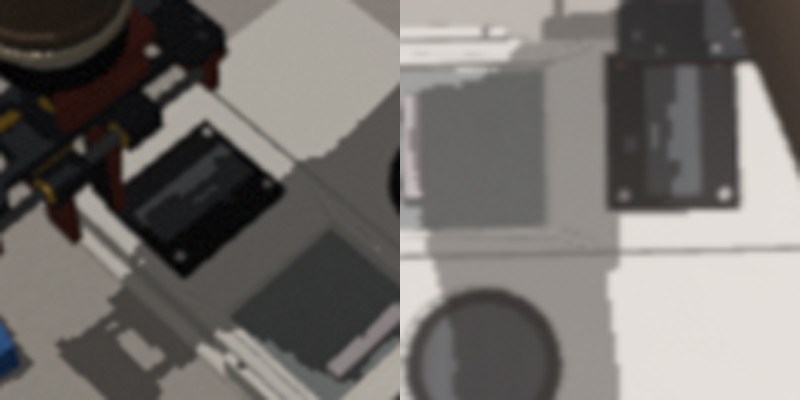

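The plate is now squared up (top panel's lower screws at (624,194) and (725,194), level; side-panel screws at (207,130), (268,184), (180,256)). I'll compute its offset.

```bash
python3 -c "
from h import *
S=lambda u,v:(u/3.333+225-.35,v/3.333+170-.35)
T=lambda u,v:((u-400)/4+260-.375,v/4+140-.375)
a,b,c=[dock(plane('side',S(*q),42)) for q in((207,130),(268,184),(180,256))]
print('side',a,b,c,'centre',(a+c)/2)
d,e=[dock(plane('top',T(*q),42)) for q in((725,194),(624,194))];print('top rear/front inner',d,e)
print('groove',dock(plane('top',T(600,250),30)),'plate edge',dock(plane('top',T(675,210),42)))
"
```

```text
side [-137.65  -30.63   42.  ] [-79.77 -31.53  42.  ] [ -80.3  -107.11   42.  ] centre [-108.98  -68.87   42.  ]
top rear/front inner [-138.41  -29.35   42.  ] [-82.1  -30.45  42.  ]
groove [-68.08  -1.04  30.  ] plate edge [-110.28  -20.84   42.  ]
```

Plate centre is about (-109.5, -68), so it needs roughly 5 mm toward +y. Nudging it from its outer side.

```bash
python3 -m jog '[{"tx":4, "tz":20}, {"tx":4, "tz":40}, {"tx":4, "tz":61}, {"tx":4, "ty":-8, "tz":61}, {"tx":4, "ty":-14, "tz":61}]'
python3 -m jog '[{"ty":-3}, {"ty":-6}, {"ty":-8}, {"ty":-9.5}, {"ty":-9.5}]'
python3 -c "
from h import *
rel()
cv2.imwrite('pics/side6.png',ctrl.grab_frame('side'))"
python3 -m jog '[{"ty":14}, {"ty":14, "tz":-30}, {"tx":-10, "ty":14, "tz":-60}, {"tx":-50, "ty":-10, "tz":-60}, {"tx":-72, "ty":-50, "tz":-60}]' 0.68
python3 -c "
from h import *
rel((-172,-62.5,34))
for n in('top','side'):
    t=ctrl.grab_frame(n);cv2.imwrite('pics/%s7.png'%n,t)
    # bright screw blobs on the dark plate
    uv=proj(n,world(-110,-63,42)).astype(int); x,y=uv-28
    g=cv2.cvtColor(t[y:y+56,x:x+56],6).astype(np.float32)
    k=cv2.GaussianBlur(g,(0,0),.8)-cv2.GaussianBlur(g,(0,0),3)
    for sy in(-37.8,37.8):
        for sx in(-28.5,28.5):
            q=proj(n,world(-110+sx,-63+sy,42))-[x,y]; u,v=q.round().astype(int)
            p=k[v-4:v+5,u-4:u+5]
            if p.shape!=(9,9): continue
            j,i=np.unravel_index(p.argmax(),p.shape); print(n,sx,sy,p.max(),dock(plane(n,(x+u-4+i,y+v-4+j),42))[:2])
"
```

```text
time: 11.75
position: [637.7, 264.7, 33.5]
ee_rot: [-3.14, 0.001, 1.607]
ft_force: [0.8, 0.7, 0.6]
width: 0.004
gripper_force: 0.0
time: 12.25
position: [630.5, 265.8, 34.7]
ee_rot: [3.139, -0.001, 1.608]
ft_force: [2.6, 0.4, 2.3]
width: -0.002
gripper_force: 1.6
t 12.25 dock [-110.07 -120.02   34.75] yaw [ 3.14 -0.    1.61] F [2.59 0.38 2.27] w -0.0019461854407422327
time: 12.8
position: [583.0, 188.5, 94.1]
ee_rot: [3.14, 0.001, 1.605]
ft_force: [0.4, -0.6, -0.4]
width: 0.422
gripper_force: 0.0
t 12.8 dock [-185.64  -69.7    94.11] yaw [3.14 0.   1.61] F [ 0.44 -0.64 -0.41] w 0.4222370444572011
(-172, -62.5, 34) -> [13.71 -7.35 60.08]
top -28.5 -37.8 5.3106766 [-136.43 -103.26]
top 28.5 -37.8 17.931671 [ -82.24 -104.23]
top -28.5 37.8 20.54248 [-129.37  -16.22]
top 28.5 37.8 17.149994 [-89.32 -17.01]
side -28.5 -37.8 15.347004 [-149.73 -102.91]
side 28.5 -37.8 42.76396 [ -80.6  -105.87]
side -28.5 37.8 14.823399 [-132.82  -19.49]
side 28.5 37.8 33.611645 [-81.4  -30.11]
```

The nudge only moved it about 1.5 mm because the fingertips are slimmer than assumed. Another 4 mm.

```bash
python3 -m jog '[{"tx":20, "ty":30, "tz":-5}, {"tx":50, "ty":64, "tz":-5}, {"tx":76, "ty":64}, {"tx":76, "ty":64, "tz":30}, {"tx":76, "ty":64, "tz":59}]' 0.0
python3 -m jog '[{"ty":-8}, {"ty":-12}, {"ty":-15}, {"ty":-17.5}, {"ty":-17.5}]'
python3 -c "
from h import *
rel()"
python3 -m jog '[{"ty":14}, {"ty":14, "tz":-30}, {"tx":-10, "ty":14, "tz":-60}, {"tx":-50, "ty":-10, "tz":-60}, {"tx":-80, "ty":-40, "tz":-60}]' 0.68
python3 -m jog '[{"ty":-14}, {"ty":-14}]'
cat > scr.py <<'E'
from h import *
import sys
cx,cy,cz=map(float,sys.argv[1:4])
rel()
for n in('top','side'):
    t=ctrl.grab_frame(n); g=cv2.cvtColor(t,6).astype(np.float32)
    k=cv2.GaussianBlur(g,(0,0),.8)-cv2.GaussianBlur(g,(0,0),3)
    for sy in(-37.8,37.8):
        for sx in(-28.5,28.5):
            u,v=proj(n,world(cx+sx,cy+sy,cz)).round().astype(int)
            p=k[v-3:v+4,u-3:u+4]; j,i=np.unravel_index(p.argmax(),p.shape)
            w=np.clip(k[v-4+j:v-1+j,u-4+i:u-1+i],0,None); w/=w.sum(); Y,X=np.mgrid[-1:2,-1:2]
            print(n,sx,sy,p.max(),dock(plane(n,(u-3+i+(w*X).sum(),v-3+j+(w*Y).sum()),cz))[:2])
E
python3 scr.py -110 -63 42
```

```text
time: 13.4
position: [642.7, 272.3, 33.6]
ee_rot: [-3.141, -0.001, 1.61]
ft_force: [-0.2, -1.0, -0.4]
width: 0.14
gripper_force: 0.0
time: 13.9
position: [625.4, 269.5, 35.1]
ee_rot: [-3.142, -0.0, 1.608]
ft_force: [1.3, -0.0, -0.8]
width: 0.008
gripper_force: 0.0
t 13.9 dock [-106.21 -115.05   35.09] yaw [-3.14 -0.    1.61] F [ 1.26 -0.05 -0.82] w 0.00753213146857732
time: 14.4
position: [589.5, 186.2, 96.0]
ee_rot: [3.139, 0.0, 1.607]
ft_force: [0.4, -1.4, -0.6]
width: 0.422
gripper_force: 0.0
time: 14.6
position: [573.1, 186.6, 95.4]
ee_rot: [-3.141, -0.001, 1.607]
ft_force: [0.6, 0.5, 0.9]
width: 0.603
gripper_force: 0.0
t 14.6 dock [-187.11  -59.73   95.36] yaw [-3.14 -0.    1.61] F [0.56 0.45 0.89] w 0.6029882806174978
top -28.5 -37.8 3.6245117 [-137.47  -98.59]
top 28.5 -37.8 29.062363 [ -89.2  -109.31]
top -28.5 37.8 14.132652 [-137.42  -24.38]
top 28.5 37.8 37.728584 [-82.69 -24.38]
side -28.5 -37.8 13.241436 [-135.71 -100.44]
side 28.5 -37.8 46.656334 [-81.1  -99.97]
side -28.5 37.8 11.882393 [-149.87  -25.17]
side 28.5 37.8 24.82888 [-81.25 -26.52]
```

Plate centre now at about (-109.5, -62.8). Push it in.

```bash
python3 -m jog '[{"tx":15, "ty":3, "tz":20}, {"tx":17, "ty":3, "tz":45}, {"tx":17, "ty":3, "tz":61.5}, {"tx":22, "ty":3, "tz":61.5}, {"tx":32, "ty":3, "tz":61.5}]'
python3 -m jog '[{"tx":10}, {"tx":20}, {"tx":30}, {"tx":40}, {"tx":50}]'
python3 -m jog '[{"tx":8}, {"tx":16}, {"tx":24}, {"tx":28}, {"tx":32}]'
python3 scr.py -23 -62.5 42
```

```text
time: 15.2
position: [577.2, 219.5, 32.8]
ee_rot: [-3.141, 0.001, 1.607]
ft_force: [-0.5, -0.8, 0.5]
width: 0.681
gripper_force: 0.4
time: 15.7
position: [574.6, 270.4, 33.3]
ee_rot: [3.141, 0.0, 1.608]
ft_force: [-0.1, -1.3, -0.2]
width: 0.678
gripper_force: 0.9
time: 16.2
position: [573.7, 301.3, 33.4]
ee_rot: [3.141, 0.0, 1.608]
ft_force: [-0.4, -3.9, 3.5]
width: 0.68
gripper_force: 2.1
t 16.2 dock [-72.55 -64.52  33.35] yaw [3.14 0.   1.61] F [-0.38 -3.88  3.47] w 0.6800963032789441
top -28.5 -37.8 0.5853729 [-52.53 -99.97]
top 28.5 -37.8 35.10859 [  2.83 -98.78]
top -28.5 37.8 -0.11975098 [nan nan]
top 28.5 37.8 17.256569 [  2.97 -23.48]
side -28.5 -37.8 23.360357 [-50.58 -99.58]
side 28.5 -37.8 53.34612 [  6.37 -99.74]
side -28.5 37.8 13.652218 [-62.29 -22.78]
side 28.5 37.8 15.833023 [  4.4  -15.68]scr.py:12: RuntimeWarning: invalid value encountered in divide
  w=np.clip(k[v-4+j:v-1+j,u-4+i:u-1+i],0,None); w/=w.sum(); Y,X=np.mgrid[-1:2,-1:2]
```

```bash
python3 -m jog '[{"tx":6}, {"tx":12}, {"tx":17}, {"tx":20}, {"tx":22}]'
python3 -m jog '[{"tx":1.5}, {"tx":3}, {"tx":4.5}, {"tx":6}, {"tx":6}]'
python3 scr.py 4 -62.5 36 2>/dev/null
```

```text
time: 16.8
position: [572.2, 323.6, 32.8]
ee_rot: [-3.141, 0.001, 1.608]
ft_force: [-0.5, -3.0, -0.7]
width: 0.681
gripper_force: 1.2
time: 17.3
position: [572.2, 329.5, 33.0]
ee_rot: [-3.141, 0.0, 1.608]
ft_force: [-1.5, -2.9, -0.7]
width: 0.679
gripper_force: 1.3
t 17.3 dock [-44.27 -64.07  33.02] yaw [-3.14  0.    1.61] F [-1.48 -2.91 -0.69] w 0.6789011793910792
top -28.5 -37.8 0.8683548 [ -23.75 -104.97]
top 28.5 -37.8 33.80065 [ 31.55 -98.16]
top -28.5 37.8 0.4463768 [-21.38 -28.31]
top 28.5 37.8 13.848381 [ 31.54 -23.57]
side -28.5 -37.8 26.388119 [-24.34 -97.45]
side 28.5 -37.8 51.37082 [ 33.5 -98.9]
side -28.5 37.8 12.294094 [-24.68 -22.53]
side 28.5 37.8 14.68693 [ 32.88 -24.65]
```

```bash
python3 -m jog '[{"tx":1}, {"tx":2}, {"tx":3}, {"tx":3}]'
python3 -m jog '[{"tx":-5}, {"tx":-5, "tz":-18}, {"tx":15, "tz":-18}, {"tx":30, "tz":-18}, {"tx":30, "tz":-18}]'
python3 -c "
from h import *
rel()
cv2.imwrite('pics/s8.png',cv2.resize(ctrl.grab_frame('side')[190:310,240:400],None,fx=4,fy=4,interpolation=2))"
python3 scr.py 2 -62.5 36 2>/dev/null
```

```text
time: 17.8
position: [572.1, 330.9, 32.8]
ee_rot: [-3.141, 0.002, 1.607]
ft_force: [-0.4, -7.0, -1.3]
width: 0.683
gripper_force: 3.1
time: 18.3
position: [569.6, 367.8, 50.7]
ee_rot: [-3.141, -0.003, 1.613]
ft_force: [0.0, 0.5, -0.3]
width: 0.68
gripper_force: 0.0
t 18.3 dock [ -5.97 -62.94  50.69] yaw [-3.14 -0.    1.61] F [ 0.05  0.46 -0.34] w 0.679572893032326
t 18.35 dock [ -8.29 -63.16  50.4 ] yaw [-3.14 -0.    1.61] F [-0.08 -1.   -0.26] w 0.6784237935281147
top -28.5 -37.8 0.4403839 [ -23.73 -102.21]
top 28.5 -37.8 0.6541443 [ 31.35 -93.78]
top -28.5 37.8 0.41194153 [-20.04 -25.95]
top 28.5 37.8 0.74446106 [ 29.15 -27.22]
side -28.5 -37.8 0.69067 [-24.65 -92.11]
side 28.5 -37.8 26.909483 [ 26.91 -99.67]
side -28.5 37.8 18.268528 [-37.17 -24.51]
side 28.5 37.8 15.750681 [ 27.19 -25.13]
```

View pics/s8.png

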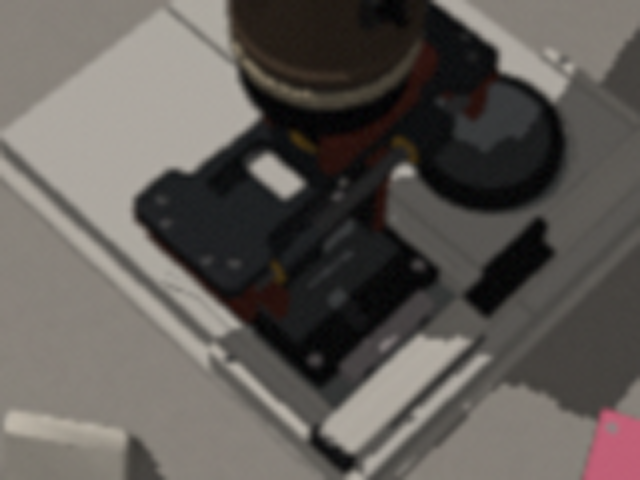

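The plate is in the nest against the jaw, front screws at (315,360) and (418,265). The rear is hidden, so I'll press on it and read the height.

```bash
python3 -m jog '[{"tx":-17}, {"tx":-17, "tz":5}, {"tx":-17, "tz":8}, {"tx":-17, "tz":10}, {"tx":-17, "tz":10}]'
python3 -m jog '[{"tz":1}, {"tz":2}, {"tz":3}, {"tz":3}]'
python3 -m jog '[{"tz":1}, {"tz":2}, {"tz":3}, {"tz":3}]'
python3 -c "
from h import *
rel()"
```

```text
time: 18.95
position: [571.5, 345.6, 40.7]
ee_rot: [-3.141, 0.0, 1.608]
ft_force: [0.4, 0.3, 0.4]
width: 0.68
gripper_force: 0.0
time: 19.35
position: [571.6, 345.5, 38.0]
ee_rot: [-3.141, 0.0, 1.608]
ft_force: [-0.2, 0.1, 0.9]
width: 0.679
gripper_force: 0.0
time: 19.75
position: [571.8, 345.5, 35.5]
ee_rot: [3.142, -0.0, 1.608]
ft_force: [-0.8, -0.1, 3.3]
width: 0.677
gripper_force: 2.0
t 19.75 dock [-28.28 -64.3   35.52] yaw [ 3.14 -0.    1.61] F [-0.79 -0.13  3.33] w 0.67698719399395
```

Contact at 35.5 mm: rect plate is seated. Small firm press, then go round to the far side of the fin and close the bar.

```bash
python3 -m jog '[{"tz":1}, {"tz":2}, {"tz":2}, {"tz":-20}, {"tz":-65}]'
python3 -m jog '[{"tz":-20}, {"tx":40, "ty":-20, "tz":-20}, {"tx":80, "ty":-40, "tz":-20}, {"tx":115, "ty":-64, "tz":-20}, {"tx":128, "ty":-64, "tz":-20}]' 0.0
python3 -m jog '[{}, {}]'
python3 -c "
from h import *
rel((98,0,63))"
python3 scr.py 0 -62.5 35 2>/dev/null
```

```text
time: 20.25
position: [569.5, 344.4, 97.4]
ee_rot: [-3.136, 0.004, 1.608]
ft_force: [0.3, 0.8, -0.0]
width: 0.681
gripper_force: 0.0
time: 20.75
position: [497.7, 476.8, 119.7]
ee_rot: [-3.138, -0.003, 1.615]
ft_force: [-1.0, 0.2, -0.6]
width: 0.266
gripper_force: 0.0
time: 20.95
position: [504.1, 469.5, 119.9]
ee_rot: [3.141, 0.001, 1.607]
ft_force: [-0.7, -1.6, -0.4]
width: 0.088
gripper_force: 0.0
t 20.95 dock [ 98.16  -1.22 119.89] yaw [3.14 0.   1.61] F [-0.71 -1.56 -0.43] w 0.0879995292617493
(98, 0, 63) -> [-0.08 -1.26 56.89]
t 20.95 dock [ 98.16  -1.22 119.89] yaw [3.14 0.   1.61] F [-0.71 -1.56 -0.43] w 0.0879995292617493
top -28.5 -37.8 28.324615 [-29.12 -98.17]
top 28.5 -37.8 30.531364 [ 25.96 -98.15]
top -28.5 37.8 30.4636 [-29.78 -23.52]
top 28.5 37.8 38.951927 [ 26.   -23.16]
side -28.5 -37.8 37.713993 [-28.2  -99.38]
side 28.5 -37.8 51.5097 [ 26.54 -99.23]
side -28.5 37.8 20.401558 [-30.48 -13.97]
side 28.5 37.8 33.483166 [ 26.98 -24.6 ]
```

The rect plate lies square in its nest. Closing the bar.

```bash
python3 -m jog '[{"ty":-1, "tz":25}, {"ty":-1, "tz":50}, {"ty":-1, "tz":57}, {"tx":-6, "ty":-1, "tz":57}, {"tx":-12, "ty":-1, "tz":57}]'
python3 -m jog '[{"tx":-10}, {"tx":-20}, {"tx":-30}, {"tx":-40}, {"tx":-50}]'
python3 -m jog '[{"tx":-6}, {"tx":-12}, {"tx":-16}, {"tx":-19}, {"tx":-19}]'
python3 -m jog '[{"tx":-1.5}, {"tx":-3}, {"tx":-4.5}, {"tx":-6}]'
python3 -c "
from h import *
rel()"
```

```text
time: 21.55
position: [503.6, 458.0, 64.1]
ee_rot: [3.141, -0.0, 1.607]
ft_force: [-0.2, -0.3, 0.3]
width: 0.008
gripper_force: 0.0
time: 22.05
position: [504.7, 408.4, 63.7]
ee_rot: [3.141, -0.001, 1.608]
ft_force: [1.7, 2.1, 1.0]
width: 0.005
gripper_force: 0.9
time: 22.55
position: [504.9, 389.4, 62.9]
ee_rot: [-3.141, 0.001, 1.607]
ft_force: [-0.4, -0.7, -0.6]
width: 0.006
gripper_force: 0.0
time: 22.95
position: [504.8, 387.9, 63.0]
ee_rot: [3.14, -0.005, 1.61]
ft_force: [2.0, 13.5, -8.5]
width: 0.009
gripper_force: 6.7
t 22.95 dock [16.54  1.09 62.98] yaw [ 3.14 -0.    1.61] F [ 1.96 13.52 -8.45] w 0.009349565289260847
```

```bash
python3 -m jog '[{"tx":-1.5}, {"tx":-3}, {"tx":-3}]'
python3 -m jog '[{"tx":20}, {"tx":30, "tz":-20}, {"tx":40, "tz":-60}, {"tx":80, "ty":-30, "tz":-90}, {"tx":120, "ty":-60, "tz":-100}]'
python3 -m jog '[{"tx":35, "ty":-30, "tz":-10}, {"tx":70, "ty":-60, "tz":-20}, {"tx":105, "ty":-90, "tz":-20}, {"tx":105, "ty":-90, "tz":-20}]'
python3 - <<'E'
from h import *
rel()
s=ctrl.grab_frame('side');t=ctrl.grab_frame('top')
cv2.imwrite('pics/s9.png',np.hstack([cv2.resize(s[150:320,230:420],(400,358),interpolation=2),cv2.resize(t[140:272,234:374],(400,358))]))
# bar edges in top view: bright strip across the dark plates, along dock x at several dock y
g=cv2.cvtColor(t,6).astype(np.float32)
for y in(-90,-75,-40,45,62,80):
    xs=np.arange(-45,45,.5); uv=np.array([proj('top',world(x,y,46)) for x in xs],np.float32)
    v=cv2.remap(g,uv[:,0],uv[:,1],1).ravel(); b=xs[v>150]
    print(y,b[(abs(b)<25)][[0,-1]] if (abs(b)<25).any() else v[::12])
E
```

```text
time: 23.25
position: [504.8, 387.8, 63.0]
ee_rot: [3.139, -0.008, 1.612]
ft_force: [3.8, 17.3, -10.8]
width: 0.006
gripper_force: 8.7
time: 23.75
position: [448.6, 491.5, 164.0]
ee_rot: [3.138, -0.001, 1.603]
ft_force: [-0.2, 0.8, -0.5]
width: 0.001
gripper_force: 0.0
time: 24.15
position: [344.5, 599.5, 180.3]
ee_rot: [-3.138, -0.002, 1.618]
ft_force: [-0.3, 0.4, -0.6]
width: 0.007
gripper_force: 0.0
t 24.15 dock [233.94 153.44 180.3 ] yaw [-3.14 -0.    1.62] F [-0.28  0.44 -0.58] w 0.007059879040431697
-90 [-10.5  10.5]
-75 [-11.   10.5]
-40 [-11.   10.5]
45 [-11.  10.]
62 [-11.  10.]
80 [-11.  10.]
```

View pics/s9.png

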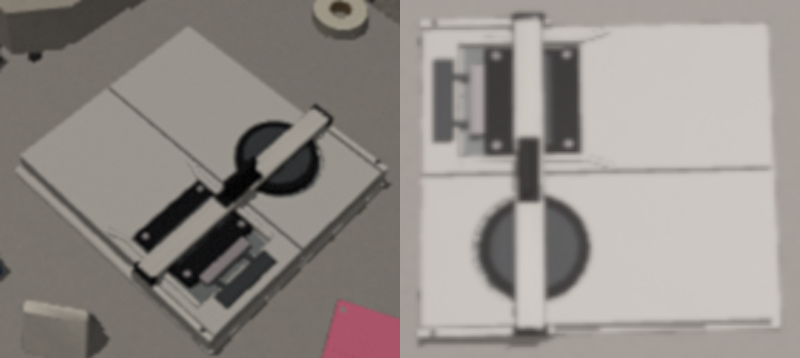

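Both plates lie in their nests and the bar crosses the middle of both (measured centre -0.3 mm), hard against its closed stop. The timer and tape roll look undisturbed. Handing in.

```bash
python3 -c "
from bench import ctrl
print(ctrl.finish_job())"
```

```text
the job is handed in; nothing more can be done
None
```

Both plates are seated flat (press contacts at 35.4 and 35.5 mm against 35 mm nominal), the bar is back at its closed stop, and I handed the job in at about 24 s; the hand-in returned no verdict.

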